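# Check that a brake lever stops short of the bar

### The job

The brake lever on the cart handlebar held in the vice has just been bled. With the outside of your closed fingers press the lever in towards the bar until it stops, let it come all the way back out, then press it in to its stop again and finish while still holding it firmly there, so that I can measure the gap to the grip. Only push on its front: do not pinch it, put a finger behind it or force it past its stop, and leave the loose things on the bench alone.

Things in the scene. Friction and masses are not known exactly. Their poses are not given: they have to be found in the camera images.
- lever_pad (a point): Finger place on the front face of the aluminium lever's straight blade; rides on the lever. x points squarely into the face (the way to press, towards the bar), y along the blade to its free end, z up along the pivot pin. Blade 9 mm thick, 14 mm high, straight from 73 mm before this point to 27 mm past it, then a 17 mm end ball. At rest 86 mm in front of the bar's axis; moves 33 mm to the stop.
- lever_pivot (a point): Centre of the lever's pivot pin, mid-height of the lever. The lever turns about the z axis through it (z as for lever_pad). In the lever's own axes lever_pad lies 34.5 mm in front (-x) and 95 mm along (+y) from here.
- brake_lever (a joint): Angle of the lever about its pin, rad: 0 fully out (rest), growing as it is pressed in, 0.33 at its firm stop, where the blade is still about 29 mm short of the rubber grip. A spring returns it: about 2 N at lever_pad when it starts to move, 6 N on reaching the stop, then the force climbs steeply.
- lever_clamp (a joint): Angle at which the lever's clamp is set round the bar, rad: 0 = the lever lies level with the bar; positive = it droops, up to 0.25 (lever_pad then lies 21 mm below the bar's axis). The clamp is tight and does not turn in use.
- grip_mid (a point): Middle of the rubber grip (32 mm diameter, 125 mm long) behind the lever, on the bar's axis, 240 mm above the bench. y runs along the bar to the grip's outer end, x is level and points away from the lever. The bar is 470 mm long with such a grip at each end, but has a lever at this end only.
- vice: Blue bench vice on a 240 x 220 x 18 mm plywood board, fixed to the bench; jaws 110 mm wide, tops 162 mm above the bench, gripping the upright stem of the handlebar. Origin on the bench straight below the stem; y along the bar, x away from the lever's side. The bar's axis is 240 mm above the origin, grip_mid 172 mm along +y.
- glue: Loose yellow glue bottle with a white cap, standing, 42 mm diameter, 110 mm tall; origin at the centre of its underside. Leave alone.
- screwdriver: Loose screwdriver lying on the bench, about 200 mm long along its x axis. Leave alone.
- propeller: Loose wooden two-blade model propeller lying flat, 234 mm across, 12 mm thick at the hub; origin under the hub. Leave alone.
- dope: Loose steel tin, standing, 66 mm diameter, 75 mm tall; origin at the centre of its underside. Leave alone.

How it is judged:
By the outcome, as a careful person would: the job done as asked, in the order asked, and still so for the second after the job is handed in, while the arm keeps its last pose, push and grip.
It also fails if it takes over 40 s, if anything falls off the work surface, if the arm or the gripper's body presses on something with over 40 N, if the wrist force passes 120 N, or if a joint passes its speed limit or range.

### The arm

A 6-joint arm with a two-finger parallel gripper is mounted at the origin on the work surface. World frame = base frame: x ahead of the robot, y to its left, z up, the work surface at z = 0. Lengths are in m, angles in rad, forces in N, time in s.
With the tool pointing down it reaches from about 0.35 to 0.975 m from the base axis. Payload 7.1 kg.
Tool frame: the origin (TCP) lies midway between the tips of the shut fingers; the grasp point (between the pads) lies bot.hold_point_z behind it (bot.hold_point_z is the distance from the TCP to the grasp point, in m); z points along the fingers, y is the line along which they close (so a half turn about z gives the same grasp; the last joint's range is limited). The gripper opens to 88 mm and grips with 3 to 60 N. Pads are 20 mm wide; open, the fingers measure 115 mm over their backs; the gripper's body (75 mm by 178 mm) begins 61 mm behind the grasp point.
Start: joints at [-1.209, 0.423, 1.63, -0, 1.089, -0.019], TCP at [0.232, -0.58, 0.223] pointing down, gripper open.
Joint ranges: [-3, 3], [-0.9, 2.11], [0.09, 2.58], [-1.31, 4.45], [0.11, 2.69], [-2.54, 2.54]. Speed limits (rad/s): [2.39, 2.39, 3.01, 3.14, 3.14, 3.14].

### API

Orientations are given as a rotation vector (axis times angle).
In Python, from cell import bot gives the robot as it stands.
- The arm moves only by the tool carry_out, never from a script. Its argument "series" is a list of rows, each a list of 7 numbers: the turn, a rotation vector about the tool's x, y, z in degrees, then the shift along the tool's x, y, z in cm, then the closure, from 0 (fully open) to 1 (shut). A call has 1 to 8 rows; each row shifts and turns the commanded pose from where the row before left it, along the tool's axes as they then stand; what a row does not reach is not made up. A row lasts 1/12 s, in which the tool goes at most 41.7 mm and 7.16 degrees, less where a joint would pass 70% of its speed; a pose out of reach is approached as far as the arm can. A call is refused whole if a number of a shift passes 4.17 or a number of a turn 7.16, either way. A call with a gripper value outside its range is refused whole. The fingers move at their own pace and stop on an object; "squeeze" is the grip in N (left out, the last holds). Time passes only in rows, so rows that do not move let the fingers close. It gives the time, the measured TCP pose, the force, the opening and the grip force at its end, in the units of the state.
- bot.observe(): the state, without advancing time (a new reading comes with each control period).
- bot.capture(name): name is "side" or "top" or "wrist"; returns a dict with "image" (480x640x3 uint8, red, green, blue), "fx", "fy", "cx", "cy" (pixels), "dist_coeffs" ([k1, k2, p1, p2, k3] as OpenCV has them; the pictures are not rectified), "world_to_cam" (4x4, takes a point from world to camera coordinates). Camera axes: x right, y up, looking along -z (the intrinsics and any distortion apply to the point x, -y, -z); pixel columns grow to the right and rows downward; lengths in m; the calibration is good to about 2 mm. A picture is of the moment at which its call begins. There is no depth.
- bot.close_job(): hands the job in; it is judged then, once.
The state is a dict: "t": time; "q": joint angles; "qvel": joint speeds; "effort": joint torques, N m; "ee_pos": TCP position; "eef_rot": TCP orientation; "force": force on the tool from outside, world axes, zero at the start; "ft_torque": the same for the moment, N m; "opening": finger opening in m; "grip_force": force on a finger pad.
Only numpy, scipy, OpenCV 4.12 (cv2) and the standard library are available. Lean on these libraries where they do the work, as an engineer would, in place of code of your own. Each camera call takes 0.05 s, during which the arm holds its last target. There are 200 camera calls.

## Working session

There is one attempt and no reset: what is moved stays moved. The work goes in short steps, Python scripts to look and compute and a tool call to move; the robot and the scene stay as the last step left them, time stands still between calls to the robot, and variables do not carry over. Pictures are saved under pics/ and viewed, at most 10 in all, crops included, and the job is handed in when it is done.

Besides the shell and the picture viewer there is one more tool, called after ">>>" by a JSON object that holds its "op" and its "data", one argument or row to a line. carry_out: Moves the arm, as the interface text tells. Its arguments: {"type":"object","properties":{"series":{"type":"array","items":{"type":"array","items":{"type":"number"}}},"squeeze":{"type":"number"}},"required":["series"]}

```bash
mkdir -p pics; ls; cat > h.py <<'E'
import numpy as np, cv2
from cell import bot
def grab(n,f):
    c=bot.capture(n); cv2.imwrite('pics/'+f+'.png',cv2.cvtColor(c['image'],cv2.COLOR_RGB2BGR))
    np.savez('pics/'+f,**{k:np.array(v) for k,v in c.items()}); return c
def load(f): return np.load('pics/'+f+'.npz')
def ray(c,u,v):
    K=np.array([[c['fx'],0,c['cx']],[0,c['fy'],c['cy']],[0,0,1.]],float)
    p=cv2.undistortPoints(np.array([[[u,v]]],float),K,np.array(c['dist_coeffs'],float))[0,0]
    T=np.linalg.inv(c['world_to_cam']); d=T[:3,:3]@np.array([p[0],-p[1],-1]); return T[:3,3],d/np.linalg.norm(d)
def onz(c,u,v,z):
    o,d=ray(c,u,v); return o+d*(z-o[2])/d[2]
def tri(c1,p1,c2,p2):
    o1,d1=ray(c1,*p1);o2,d2=ray(c2,*p2)
    s=np.linalg.lstsq(np.c_[d1,-d2],o2-o1,rcond=None)[0]
    a=o1+s[0]*d1;b=o2+s[1]*d2; return (a+b)/2,np.linalg.norm(a-b)
def proj(c,P):
    q=c['world_to_cam']@np.r_[P,1]; K=np.array([[c['fx'],0,c['cx']],[0,c['fy'],c['cy']],[0,0,1.]],float)
    return cv2.projectPoints(np.array([[q[0],-q[1],-q[2]]]),np.zeros(3),np.zeros(3),K,np.array(c['dist_coeffs'],float))[0].ravel()
E
python3 - <<'E'
from h import *
for n in('side','top'):
    c=grab(n,n+'0'); print(n,np.linalg.inv(c['world_to_cam'])[:3].round(3).tolist(),c['fx'])
print(bot.observe(),bot.hold_point_z)
E
```

```text
pics
side [[-0.855, 0.26, -0.448, 0.166], [-0.518, -0.421, 0.745, 0.631], [0.005, 0.869, 0.495, 0.592]] 437.60421786182087
top [[0.028, 0.983, -0.184, 0.35], [-0.999, 0.025, -0.02, -0.023], [-0.015, 0.184, 0.983, 1.327]] 616.0210282372063
{'t': 0.1, 'q': array([-1.20900296e+00,  4.23762657e-01,  1.63060829e+00,  2.24919134e-06,
        1.08862206e+00, -1.89885710e-02]), 'qvel': array([ 1.13291539e-03, -1.23286495e-03, -2.46764991e-03, -7.53911267e-04,
        2.82591392e-05, -2.52847878e-05]), 'effort': array([-1.06882024e-03, -5.45616817e+01, -2.74324948e+01,  6.45030336e-02,
        1.88696128e-02, -3.91409537e-05]), 'ee_pos': array([ 0.2321296 , -0.57974441,  0.22198262]), 'eef_rot': array([-3.08347015e+00, -5.94261037e-01,  3.71936511e-04]), 'force': array([-0.48466857, -0.07264024, -0.40977104]), 'ft_torque': array([ 8.73642296e-05, -7.15342311e-03,  4.97766809e-03]), 'grip_force': 0.0, 'opening': 0.08788382515056437} 0.0187
```

View pics/side0.png

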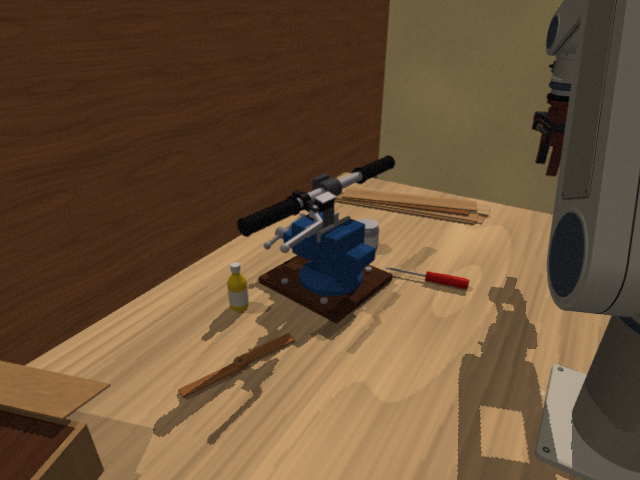

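View pics/top0.png

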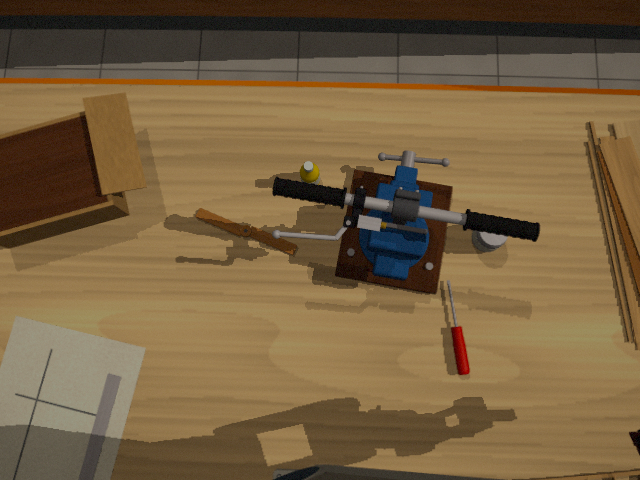

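The side view shows the bar from (242,227) to (393,162), with the lever ball probably at (284,247). In the top view the bar runs (274,186)–(539,231) and the lever goes from its ball at (277,234) to a bend near (338,237), on the robot's side.

```bash
python3 - <<'E'
from h import *
s=load('side0');t=load('top0')
a=cv2.resize(s['image'][180:290,220:380],None,fx=5,fy=5,interpolation=cv2.INTER_CUBIC)
b=cv2.resize(t['image'][160:270,250:410],None,fx=5,fy=5,interpolation=cv2.INTER_CUBIC)
a=cv2.convertScaleAbs(a,alpha=1.5);b=cv2.convertScaleAbs(b,alpha=1.3)
cv2.imwrite('pics/a.png',a[...,::-1]);cv2.imwrite('pics/b.png',b[...,::-1])
L=onz(t,274,186,.24);R=onz(t,539,231,.24);print(L,R,np.linalg.norm(L-R))
print(tri(t,(277,234),s,(284,247)), tri(t,(277,234),s,(268,245)))
E
```

```text
[0.64470337 0.10540051 0.24      ] [ 0.57284376 -0.3752899   0.24      ] 0.48603196455020037
(array([0.55976021, 0.09836508, 0.22056262]), np.float64(0.0011297850573266529)) (array([0.57153227, 0.10573663, 0.2216877 ]), np.float64(0.02875007561132339))
```

View pics/a.png

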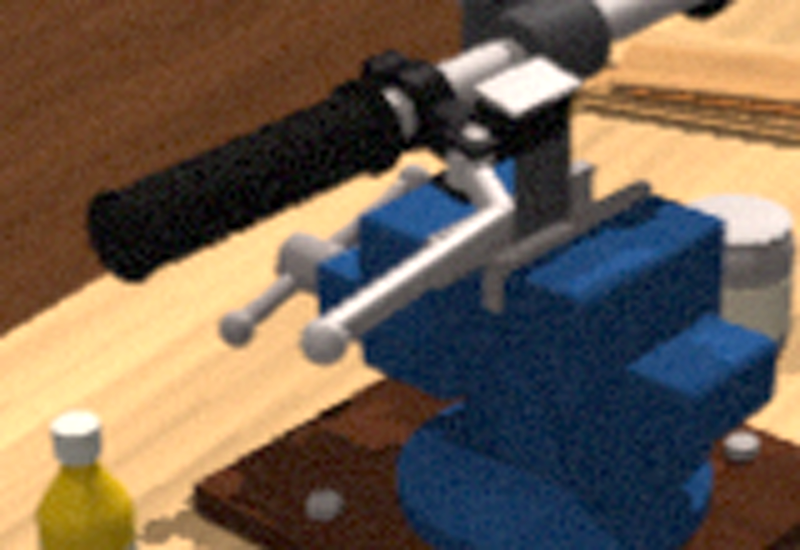

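View pics/b.png

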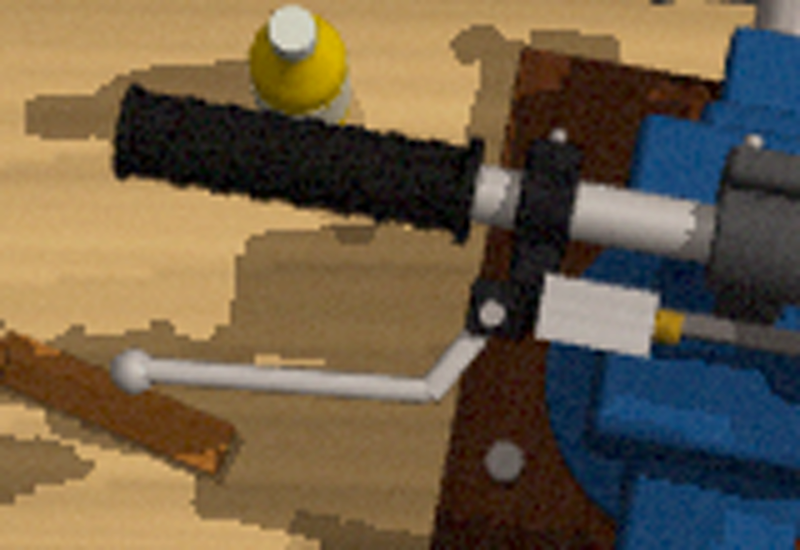

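The crops show: side ball at (284.2,247.8), bend (320.6,220.7); top ball (276,233.8), bend (336,237.6), pivot pin (348,222.2). The lever droops a little below the bar.

```bash
python3 - <<'E'
from h import *
s=load('side0');t=load('top0')
B,e1=tri(t,(276,233.8),s,(284.2,247.8));C,e2=tri(t,(336,237.6),s,(320.6,220.7))
print('ball',B,e1,'bend',C,e2,np.linalg.norm(B-C))
for side,c in(('top',t),('side',s)):
    im=c['image']; m=(im.max(2)<45).astype(np.uint8)
    m=cv2.morphologyEx(m,cv2.MORPH_OPEN,np.ones((3,3)))
    n,l,st,ce=cv2.connectedComponentsWithStats(m)
    for i in range(1,n):
        if 250<st[i,4]<3000:
            p=np.argwhere(l==i)[:,::-1].astype(np.float32); print(side,st[i],ce[i].round(1),cv2.boxPoints(cv2.minAreaRect(p)).round(1).tolist())
P=onz(t,348,222.2,.235);print('pivot',P)
# bar axis: grip outer-end centre triangulation
G,e=tri(t,(274,186),s,(243,227.5));print('grip end',G,e)
G2,e=tri(t,(346,198),s,(301,203));print('grip inner',G2,e)
E
```

```text
ball [0.55939854 0.09982886 0.21999456] 0.0006587769800179915 bend [ 0.55326067 -0.01054534  0.2279283 ] 0.0013726254363958562 0.11082906793832058
top [ 335  172   44  110 1969] [356.3 231.6] [[334.29998779296875, 276.29998779296875], [351.79998779296875, 169.1999969482422], [388.70001220703125, 175.1999969482422], [371.20001220703125, 282.29998779296875]]
top [ 273  178   74   30 1234] [309.  191.7] [[271.29998779296875, 196.60000610351562], [274.20001220703125, 177.3000030517578], [346.3999938964844, 188.10000610351562], [343.6000061035156, 207.39999389648438]]
top [382 210  34  15 330] [397.  217.3] [[380.1000061035156, 220.10000610351562], [383.0, 207.5], [416.1000061035156, 215.10000610351562], [413.20001220703125, 227.6999969482422]]
top [ 463  210   76   31 1283] [501.  225.6] [[462.3999938964844, 228.89999389648438], [465.5, 209.39999389648438], [539.9000244140625, 221.3000030517578], [536.7999877929688, 240.8000030517578]]
top [366 246  53  13 270] [391.5 252.8] [[364.8999938964844, 252.1999969482422], [366.1000061035156, 245.5], [418.5, 255.0], [417.29998779296875, 261.7000
[... 1329 characters left out ...]
3.8 272.4] [[325.5, 278.20001220703125], [330.6000061035156, 261.1000061035156], [359.70001220703125, 269.70001220703125], [354.70001220703125, 286.70001220703125]]
side [ 259  267  132   56 2239] [316.2 294.2] [[255.3000030517578, 313.5], [260.6000061035156, 264.0], [390.20001220703125, 278.0], [384.8999938964844, 327.5]]
side [  0 410  64  28 893] [ 28.7 423.9] [[-3.5, 425.20001220703125], [0.10000000149011612, 409.6000061035156], [63.599998474121094, 424.20001220703125], [60.099998474121094, 439.79998779296875]]
pivot [ 0.5814788  -0.03130837  0.235     ]
grip end [0.64460897 0.10527566 0.23894199] 0.0008744069001695641
grip inner [ 0.61778181 -0.02989694  0.24390472] 0.014177623683562053
```

```bash
cat >> h.py <<'E'
from scipy.spatial.transform import Rotation as R
PIV=np.array([.5815,-.0317,.2195+.0065]); D=.23; YAW=-np.arctan2(.148,.989); SPLAY=np.radians(5.3)
def lever(th,d=D):  # lever axes rotation at joint angle th
    return R.from_euler('z',YAW)*R.from_euler('y',-d)*R.from_euler('z',SPLAY-th)
def pad(th):
    L0=lever(0); p0=np.array([.553,.0646,.2195]); piv=p0-L0.apply([-.0345,.095,0])
    return piv+lever(th).apply([-.0345,.095,0])
def rel(th,off):   # tool-axes move to: TCP at pad + off (lever axes, m)
    s=bot.observe(); T=R.from_rotvec(s['eef_rot']); L=lever(th)
    G=R.from_matrix(np.c_[L.as_matrix()[:,0],-L.as_matrix()[:,1],-L.as_matrix()[:,2]])
    p=pad(th)+L.apply(off)
    print('shift now axes cm',(T.inv().apply(p-s['ee_pos'])*100).round(2),'turn deg',np.degrees((T.inv()*G).as_rotvec()).round(1),
     'final-axes cm',(G.inv().apply(p-s['ee_pos'])*100).round(2),'F tool',T.inv().apply(s['force']).round(2),'q',s['q'].round(2),'t',s['t'])
E
python3 - <<'E'
from h import *
print(pad(0),pad(.33),lever(0).as_matrix().round(3).tolist())
rel(0,[-.06,0,.06])
E
```

```text
[0.553  0.0646 0.2195] [0.58510143 0.06893996 0.22678317] [[0.972, 0.058, -0.225], [-0.052, 0.998, 0.034], [0.227, -0.021, 0.974]]
shift now axes cm [ 47.25 -51.05  -4.16] turn deg [-4.1 12.7 24.9] final-axes cm [ 21.79 -66.19  -0.7 ] F tool [-0.48 -0.11  0.41] q [-1.21  0.42  1.63  0.    1.09 -0.02] t 0.1
```

>>> {"op": "carry_out", "data": {
  "series": [
    [0,0,0,0,0,-3,1],
    [0,0,0,1,-1.2,-3,1],
    [0,0,0,2.6,-3.0,-1,1],
    [0,0,0,2.6,-3.0,0,1],
    [0,0,0,2.6,-3.0,0,1],
    [0,0,0,2.6,-3.0,0,1],
    [0,0,0,2.6,-3.0,0,1],
    [0,0,0,2.6,-3.0,0,1]
  ],
  "squeeze": 15
}}

```text
t: 0.77
ee_pos: [0.315, -0.3383, 0.2924]
eef_rot: [-3.085, -0.594, 0.0]
force: [0.8, -0.4, -0.2]
opening: 0.0379
grip_force: 0.0
```

>>> {"op": "carry_out", "data": {
  "series": [
    [0,0,0,2.6,-3.0,0,1],
    [0,0,0,2.6,-3.0,0,1],
    [0,0,0,2.6,-3.0,0,1],
    [0,0,0,2.6,-3.0,0,1],
    [0,0,0,2.6,-3.0,0,1],
    [0,0,0,2.6,-3.0,0,1],
    [0,0,0,2.6,-3.0,0,1],
    [0,0,0,2.6,-3.0,0,1]
  ]
}}

```text
t: 1.43
ee_pos: [0.4189, -0.0382, 0.2927]
eef_rot: [3.085, 0.594, 0.0]
force: [0.8, -1.6, 0.3]
opening: 0.0003
grip_force: 0.0
```

```bash
python3 - <<'E'
from h import *
print(bot.observe()['ee_pos'],bot.observe()['opening'])
rel(0,[-.06,0,.06])
E
```

```text
[ 0.41887742 -0.03816635  0.29270335] 0.00032154673219709606
shift now axes cm [ 9.79 -7.71  2.84] turn deg [-4.1 12.6 24.9] final-axes cm [  4.85 -11.19   3.8 ] F tool [ 0.09  1.81 -0.31] q [-0.12  0.02  1.98 -0.    1.14  1.07] t 1.4333
```

>>> {"op": "carry_out", "data": {
  "series": [
    [-1,3.1,6.2,0,0,0,1],
    [-1,3.1,6.2,0,0,0,1],
    [-1,3.2,6.2,0,0,0,1],
    [-1,3.2,6.2,0,0,0,1],
    [0,0,0,1.0,-3.5,0,1],
    [0,0,0,1.0,-3.5,0,1],
    [0,0,0,0.5,-2.5,0,1],
    [0,0,0,0,0,0,1]
  ]
}}

```text
t: 2.1
ee_pos: [0.4496, 0.0566, 0.2967]
eef_rot: [3.095, -0.079, 0.355]
force: [0.1, -0.2, -0.2]
opening: 0.0005
grip_force: 0.0
```

```bash
python3 - <<'E'
from h import *
s=bot.observe();print(s['ee_pos'],s['force'])
rel(0,[-.05,-.003,-.018])
rel(0,[-.05,-.003,.06])
c=grab('wrist','w1');s=grab('side','s1')
for n,c in(('w',c),('s',s)): print(n,[proj(c,P).round(1).tolist() for P in(pad(0),[.5594,.0998,.22])])
E
```

```text
[0.44963757 0.05657252 0.29668165] [ 0.05884039 -0.22222844 -0.15356359]
shift now axes cm [ 3.26 -1.22 11.62] turn deg [-0.1 -0.   0.3] final-axes cm [ 3.26 -1.27 11.62] F tool [0.03 0.22 0.17] q [ 0.14 -0.04  2.05 -0.08  0.91  1.81] t 2.1
shift now axes cm [ 3.26 -1.24  3.82] turn deg [-0.1 -0.   0.3] final-axes cm [ 3.26 -1.27  3.82] F tool [0.03 0.22 0.17] q [ 0.14 -0.04  2.05 -0.08  0.91  1.81] t 2.1
w [[298.7, 109.3], [238.2, 100.9]]
s [[298.4, 240.6], [284.0, 247.8]]
```

View pics/w1.png

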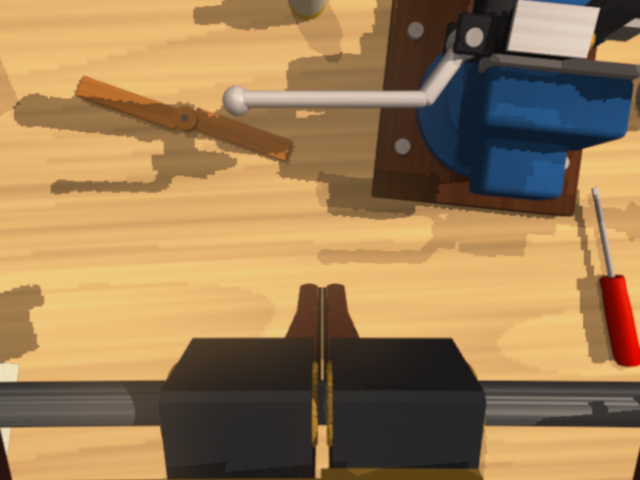

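The wrist view shows the blade running level from the ball (236,100) to the bend (427,100), within 2 px of my prediction and square to the closed fingers at (322,290). The way down in front of the blade is clear.

>>> {"op": "carry_out", "data": {
  "series": [
    [0,0,0,1.6,-0.6,2.9,1],
    [0,0,0,1.6,-0.6,2.9,1],
    [0,0,0,0,0,2.9,1],
    [0,0,0,0,0,2.9,1],
    [0,0,0,1.5,0,0,1],
    [0,0,0,1.5,0,0,1],
    [0,0,0,0,0,0,1],
    [0,0,0,0,0,0,1]
  ]
}}

```text
t: 2.87
ee_pos: [0.5355, 0.0573, 0.1969]
eef_rot: [3.093, -0.086, 0.352]
force: [-0.6, -0.5, -0.3]
opening: 0.0006
grip_force: 0.0
```

```bash
python3 - <<'E'
from h import *
rel(0,[-.0,-.003,-.018])
c=grab('wrist','w2')
E
```

```text
shift now axes cm [ 2.18 -0.48 -0.03] turn deg [-0.   0.1  0. ] final-axes cm [ 2.18 -0.48 -0.03] F tool [-0.63  0.51  0.16] q [ 0.12  0.25  1.99 -0.09  0.69  1.81] t 2.8667
```

View pics/w2.png

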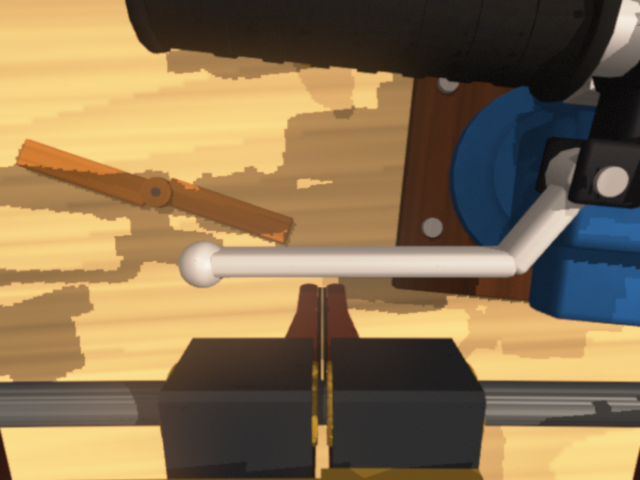

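Here the ball is at (203,263), the blade edge at row 277, and the fingertips at (322,285) are just short of the blade. They sit slightly inboard of the pad, so I shift 6 mm along the blade and feel for contact.

>>> {"op": "carry_out", "data": {
  "series": [
    [0,0,0,0,-0.6,0,1],
    [0,0,0,0.4,0,0,1],
    [0,0,0,0.4,0,0,1],
    [0,0,0,0,0,0,1],
    [0,0,0,0,0,0,1]
  ]
}}

```text
t: 3.33
ee_pos: [0.544, 0.0642, 0.1991]
eef_rot: [3.093, -0.083, 0.354]
force: [-0.8, -0.2, -0.7]
opening: 0.0006
grip_force: 0.0
```

>>> {"op": "carry_out", "data": {
  "series": [
    [0,0,0,0.3,0,0,1],
    [0,0,0,0.3,0,0,1],
    [0,0,0,0,0,0,1],
    [0,0,0,0,0,0,1]
  ]
}}

```text
t: 3.67
ee_pos: [0.5492, 0.0639, 0.1999]
eef_rot: [3.094, -0.084, 0.352]
force: [-3.6, 2.3, 1.5]
opening: 0.0004
grip_force: 1.6
```

```bash
python3 - <<'E'
from h import *
rel(0,[-.01,-.0,-.018]);rel(.33,[-.01,-.0,-.018])
E
```

```text
shift now axes cm [-0.19 -0.05 -0.02] turn deg [-0.   0.1  0.1] final-axes cm [-0.19 -0.05 -0.02] F tool [-3.32 -2.03 -2.3 ] q [ 0.13  0.26  1.96 -0.09  0.7   1.82] t 3.6667
shift now axes cm [ 3.14 -0.98 -0.03] turn deg [-0.   0.1 19. ] final-axes cm [ 2.65 -1.95 -0.02] F tool [-3.32 -2.03 -2.3 ] q [ 0.13  0.26  1.96 -0.09  0.7   1.82] t 3.6667
```

>>> {"op": "carry_out", "data": {
  "series": [
    [0,0,1.5,0.25,-0.12,0,1],
    [0,0,1.6,0.25,-0.12,0,1],
    [0,0,3.1,0.5,-0.24,0,1],
    [0,0,3.1,0.5,-0.24,0,1],
    [0,0,3.1,0.5,-0.24,0,1],
    [0,0,0,0,0,0,1],
    [0,0,0,0,0,0,1]
  ]
}}

```text
t: 4.25
ee_pos: [0.5693, 0.0702, 0.2041]
eef_rot: [3.09, -0.418, 0.355]
force: [-4.8, -1.7, 0.5]
opening: 0.0008
grip_force: 2.0
```

>>> {"op": "carry_out", "data": {
  "series": [
    [0,0,1.5,0.25,-0.12,0,1],
    [0,0,1.6,0.25,-0.12,0,1],
    [0,0,1.5,0.25,-0.12,0,1],
    [0,0,0,0,0,0,1],
    [0,0,0,0,0,0,1]
  ]
}}

```text
t: 4.67
ee_pos: [0.5769, 0.0715, 0.2058]
eef_rot: [-3.069, 0.541, -0.354]
force: [-5.4, -1.2, -0.8]
opening: 0.0003
grip_force: 2.3
```

```bash
python3 - <<'E'
from h import *
rel(.33,[-.01,-.0,-.018])
E
```

```text
shift now axes cm [ 0.31 -0.17 -0.05] turn deg [0.1 0.2 2.1] final-axes cm [ 0.3  -0.18 -0.05] F tool [-4.69  2.93 -0.33] q [ 0.14  0.3   1.89 -0.09  0.74  2.12] t 4.6667
```

>>> {"op": "carry_out", "data": {
  "series": [
    [0,0,1,0.15,-0.07,0,1],
    [0,0,0,0,0,0,1],
    [0,0,0,0,0,0,1]
  ]
}}

```text
t: 4.92
ee_pos: [0.5784, 0.0717, 0.2061]
eef_rot: [-3.062, 0.567, -0.354]
force: [-4.8, -1.1, -0.7]
opening: 0.0005
grip_force: 2.3
```

>>> {"op": "carry_out", "data": {
  "series": [
    [0,0,0.5,0.1,-0.05,0,1],
    [0,0,0,0,0,0,1],
    [0,0,0,0,0,0,1]
  ]
}}

```text
t: 5.17
ee_pos: [0.5794, 0.0718, 0.2064]
eef_rot: [-3.058, 0.58, -0.354]
force: [-5.4, -0.4, 0.3]
opening: 0.0003
grip_force: 2.4
```

>>> {"op": "carry_out", "data": {
  "series": [
    [0,0,0,0.1,-0.03,0,1],
    [0,0,0,0,0,0,1],
    [0,0,0,0,0,0,1]
  ]
}}

```text
t: 5.42
ee_pos: [0.5803, 0.0717, 0.2065]
eef_rot: [-3.058, 0.58, -0.353]
force: [-6.1, -0.9, -1.0]
opening: 0.0005
grip_force: 2.6
```

>>> {"op": "carry_out", "data": {
  "series": [
    [0,0,0,0.1,-0.03,0,1],
    [0,0,0,0,0,0,1],
    [0,0,0,0,0,0,1]
  ]
}}

```text
t: 5.67
ee_pos: [0.5805, 0.0717, 0.2065]
eef_rot: [-3.059, 0.581, -0.351]
force: [-7.9, 1.1, 0.4]
opening: 0.0005
grip_force: 3.9
```

>>> {"op": "carry_out", "data": {
  "series": [
    [0,0,0,0.1,-0.03,0,1],
    [0,0,0,0,0,0,1],
    [0,0,0,0,0,0,1]
  ]
}}

```text
t: 5.92
ee_pos: [0.5807, 0.0717, 0.2064]
eef_rot: [-3.059, 0.581, -0.348]
force: [-11.5, 1.4, 3.6]
opening: 0.0002
grip_force: 5.2
```

>>> {"op": "carry_out", "data": {
  "series": [
    [0,0,0,0.05,0,0,1],
    [0,0,0,0,0,0,1],
    [0,0,0,0,0,0,1]
  ]
}}

```text
t: 6.17
ee_pos: [0.5808, 0.0717, 0.2064]
eef_rot: [-3.06, 0.581, -0.347]
force: [-12.9, 2.1, 2.9]
opening: 0.0006
grip_force: 6.0
```

At the stop: the TCP stays at x = 0.5805–0.5808 while the force climbs from 6 to 13 N. I now let the lever all the way out and back clear of it.

>>> {"op": "carry_out", "data": {
  "series": [
    [0,0,-3,-0.7,0.25,0,1],
    [0,0,-3,-0.6,0.25,0,1],
    [0,0,-3,-0.6,0.25,0,1],
    [0,0,-3,-0.6,0.25,0,1],
    [0,0,-3,-0.6,0.25,0,1],
    [0,0,-3.5,-0.6,0.25,0,1],
    [0,0,0,-1,0,0,1],
    [0,0,0,0,0,0,1]
  ]
}}

```text
t: 6.83
ee_pos: [0.5349, 0.0666, 0.1967]
eef_rot: [3.093, -0.084, 0.353]
force: [0.0, 0.1, -1.3]
opening: 0.0003
grip_force: 0.0
```

>>> {"op": "carry_out", "data": {
  "series": [
    [0,0,0,0,0,0,1],
    [0,0,0,0,0,0,1],
    [0,0,0,0,0,0,1],
    [0,0,0,0,0,0,1]
  ]
}}

```text
t: 7.17
ee_pos: [0.5369, 0.0668, 0.1973]
eef_rot: [3.093, -0.084, 0.355]
force: [0.1, -0.2, -0.1]
opening: 0.0005
grip_force: 0.0
```

```bash
python3 - <<'E'
from h import *
print(bot.observe()['ee_pos'])
rel(0,[-.012,-.0,-.018]); grab('wrist','w3')
E
```

```text
[0.53691353 0.06675582 0.19727316]
shift now axes cm [0.88 0.17 0.01] turn deg [-0.1  0.   0.1] final-axes cm [0.88 0.17 0.01] F tool [0.07 0.16 0.14] q [ 0.14  0.25  1.98 -0.1   0.69  1.83] t 7.1667
```

View pics/w3.png

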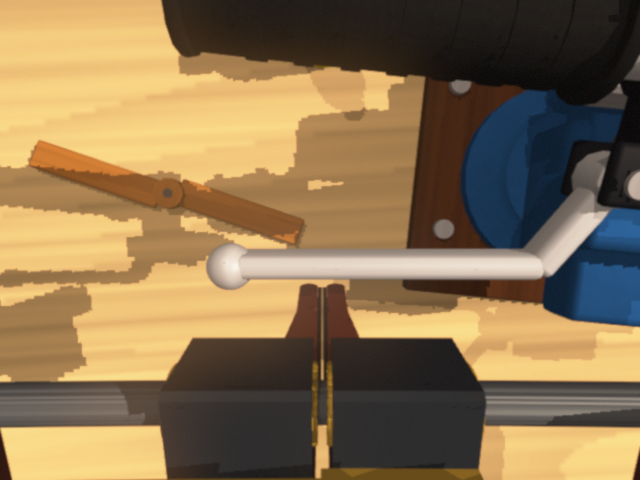

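The lever is back fully out: the blade is level again at row 265, ball (230,266), the fingers are clear and in line with the pad, with zero force. Second press.

>>> {"op": "carry_out", "data": {
  "series": [
    [0,0,0,0.5,0,0,1],
    [0,0,0,0.5,0,0,1],
    [0,0,1.5,0.4,-0.1,0,1],
    [0,0,3.1,0.5,-0.22,0,1],
    [0,0,3.1,0.5,-0.22,0,1],
    [0,0,3.1,0.5,-0.22,0,1],
    [0,0,3.1,0.5,-0.22,0,1],
    [0,0,3.1,0.5,-0.22,0,1]
  ]
}}

```text
t: 7.88
ee_pos: [0.5752, 0.0735, 0.2054]
eef_rot: [-3.066, 0.548, -0.353]
force: [-5.2, 3.9, 0.9]
opening: 0.0004
grip_force: 2.8
```

>>> {"op": "carry_out", "data": {
  "series": [
    [0,0,1.5,0.2,-0.08,0,1],
    [0,0,0,0.1,-0.03,0,1],
    [0,0,0,0,0,0,1],
    [0,0,0,0,0,0,1],
    [0,0,0,0,0,0,1]
  ]
}}

```text
t: 8.3
ee_pos: [0.5782, 0.0737, 0.2061]
eef_rot: [-3.057, 0.583, -0.353]
force: [-4.9, 3.9, 1.8]
opening: 0.0002
grip_force: 2.9
```

```bash
python3 - <<'E'
from h import *
rel(.33,[-.012,-.0,-.018])
E
```

```text
shift now axes cm [ 0.06  0.08 -0.04] turn deg [-0.   0.2  0.5] final-axes cm [ 0.06  0.08 -0.04] F tool [-5.47 -1.98 -3.01] q [ 0.14  0.3   1.89 -0.09  0.74  2.15] t 8.3
```

>>> {"op": "carry_out", "data": {
  "series": [
    [0,0,0,0.1,0,0,1],
    [0,0,0,0.1,0,0,1],
    [0,0,0,0,0,0,1],
    [0,0,0,0,0,0,1]
  ]
}}

```text
t: 8.63
ee_pos: [0.5799, 0.0734, 0.2064]
eef_rot: [-3.056, 0.583, -0.352]
force: [-5.3, 7.0, -0.1]
opening: 0.0008
grip_force: 3.5
```

>>> {"op": "carry_out", "data": {
  "series": [
    [0,0,0,0.1,0,0,1],
    [0,0,0,0.1,0,0,1],
    [0,0,0,0,0,0,1],
    [0,0,0,0,0,0,1]
  ]
}}

```text
t: 8.97
ee_pos: [0.581, 0.0732, 0.2066]
eef_rot: [-3.056, 0.583, -0.35]
force: [-8.2, 9.9, 1.0]
opening: 0.0006
grip_force: 5.0
```

>>> {"op": "carry_out", "data": {
  "series": [
    [0,0,0,0.1,0,0,1],
    [0,0,0,0,0,0,1],
    [0,0,0,0,0,0,1]
  ]
}}

```text
t: 9.22
ee_pos: [0.5812, 0.0731, 0.2066]
eef_rot: [-3.056, 0.584, -0.348]
force: [-9.4, 12.5, 2.7]
opening: 0.0007
grip_force: 6.5
```

>>> {"op": "carry_out", "data": {
  "series": [
    [0,0,0,0.03,-0.1,0,1],
    [0,0,0,0,0,0,1],
    [0,0,0,0,0,0,1],
    [0,0,0,0,0,0,1]
  ]
}}

```text
t: 9.55
ee_pos: [0.5813, 0.0732, 0.2065]
eef_rot: [-3.057, 0.584, -0.347]
force: [-11.8, 7.9, 3.1]
opening: 0.0006
grip_force: 6.3
```

```bash
python3 - <<'E'
from h import *
rel(.33,[-.012,-.0,-.018])
E
```

```text
shift now axes cm [-0.25  0.14 -0.07] turn deg [0.1 0.5 0.5] final-axes cm [-0.25  0.15 -0.07] F tool [-12.91  -3.2   -5.81] q [ 0.14  0.3   1.88 -0.09  0.75  2.14] t 9.55
```

>>> {"op": "carry_out", "data": {
  "series": [
    [0,0,0,0.1,-0.04,0,1],
    [0,0,0,0,0,0,1],
    [0,0,0,0,0,0,1],
    [0,0,0,0,0,0,1]
  ]
}}

```text
t: 9.88
ee_pos: [0.5815, 0.0732, 0.2065]
eef_rot: [-3.058, 0.584, -0.344]
force: [-15.2, 7.7, 4.9]
opening: 0.0003
grip_force: 7.6
```

```bash
python3 - <<'E'
from h import *
rel(.33,[-.012,-.0,-.018]);grab('wrist','w4')
E
```

```text
shift now axes cm [-0.27  0.15 -0.08] turn deg [0.1 0.5 0.5] final-axes cm [-0.27  0.15 -0.08] F tool [-15.58  -1.87  -8.28] q [ 0.14  0.3   1.88 -0.09  0.75  2.14] t 9.8833
```

View pics/w4.png

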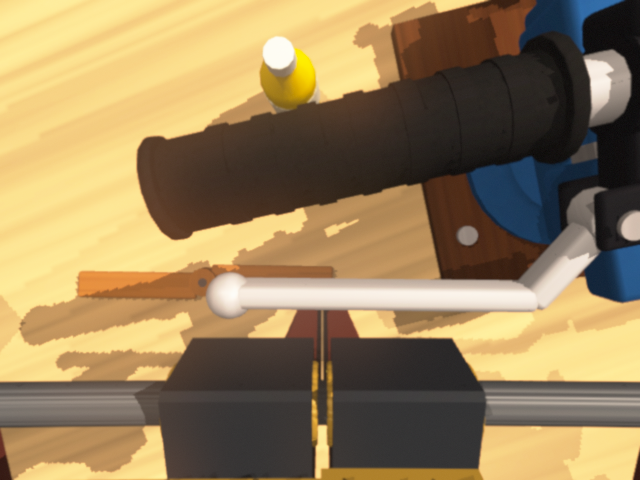

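The picture shows the lever held in. The ball is at (227,295), the blade rests against the finger flanks at (322,300), and it is tilted about 13° to the bar. The gap to the grip is clear, and the bottle and propeller have not moved.

```bash
python3 -c "
from cell import bot
print(bot.close_job())"
```

```text
the job is handed in; nothing more can be done
None
```

The job is handed in: I pressed the lever to its stop, let it come all the way out, then pressed it to the stop again, and the arm is holding it there at about 16 N with the fingers closed, touching only its front face; the loose things were left alone.

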